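# Spin the clamp knob onto the weld jig

### The arm

A 6-joint arm with a two-finger parallel gripper is mounted at the origin on the work surface. World frame = base frame: x ahead of the robot, y to its left, z up, the work surface at z = 0. Lengths are in m, angles in degrees, forces in N, time in s.
With the tool pointing down it reaches from about 0.4 to 0.825 m from the base axis. Payload 7 kg.
Tool frame: the origin (TCP) lies between the finger pads; the fingertips stand 17 mm ahead of it and the grasp point (between the pads) lies 2 mm behind it; z points along the fingers, y is the direction in which the jaws open and shut (so a half turn about z gives the same grasp; the last joint's range is limited). The gripper opens to 88 mm and grips with 3 to 60 N. Pads are 19 mm wide; open, the fingers measure 130 mm over their backs; the gripper's body (78 mm by 193 mm) begins 47 mm behind the grasp point.
Start: joints at [-46.748, 20.546, 0.682, 0, -70.136, -16.507], TCP at [0.304, -0.603, 0.244] pointing down, gripper open.
Joint ranges: [-176.03, 176.03], [-82.01, 121.73], [-58.28, 71.71], [-173.87, 95.51], [-174.79, -0.11], [-173.66, 173.66]. Speed limits (degrees/s): [136.94, 136.94, 172.46, 180, 180, 180].

### API

Orientations are given as a 3x3 rotation matrix whose columns are the frame's x, y, z axes.
In Python, from rig import env, camera, job gives the robot as it stands.
- The arm moves only by the tool arm_command, never from a script. Its argument "deltas" is a list that holds one entry, the list of rows, each a list of 5 numbers: the shift along the tool's x, y, z in cm, then the turn about the tool's z in degrees, then the finger opening in cm, from 0 to 8.76. In form: [[[x, y, z, turn, gripper], ...]]. A call has 1 to 12 rows; each row is the pose to reach, as a shift and turn from the pose measured when the call began, along the tool's axes at that moment; what a row does not reach only later rows make up. A row lasts 1/12 s, in which the tool goes at most 41.7 mm and 7.16 degrees, less where a joint would pass 70% of its speed; a pose out of reach is approached as far as the arm can. A call with a gripper value outside its range is refused whole. The fingers move at their own pace and stop on an object; the grip force is fixed at half the most. Time passes only in rows, so rows that repeat a pose let the fingers close. It gives the time, the measured TCP pose, the force and the opening at its end, in the units of the state.
- env.sense(): the state, without advancing time (a new reading comes with each control period).
- camera(name): name is "side" or "top"; returns a dict with "color" (420x560x3 uint8, red, green, blue), "fx", "fy", "cx", "cy" (pixels), "rvec" (rotation vector, rad) and "tvec" (3), from world to camera coordinates, as OpenCV has them. Camera axes: x right, y down, z forward; pixel columns grow to the right and rows downward; lengths in m; the calibration is good to about 2 mm. A picture is of the moment at which its call begins. There is no depth.
- job.sign_off(): hands the job in, once; it reports no verdict.
The state is a dict: "clock": time; "qpos": joint angles; "qd": joint speeds; "tau": joint torques, N m; "ee_pos": TCP position; "orientation": TCP orientation; "contact_force": force on the tool from outside, world axes, zero at the start; "wrist_torque": the same for the moment, N m; "grip_width": opening from 0.0 (shut) to 1.0 (fully open).
Only numpy, scipy, OpenCV 4.12 (cv2) and the standard library are available. Lean on these libraries where they do the work, as an engineer would, in place of code of your own. Each camera call takes 0.05 s, during which the arm holds its last target.

### The job

Put the red wing knob on the threaded post of the weld jig and screw it on: set it over the post, turn it gently backwards (anticlockwise from above) until it drops into the start of the thread, then turn it forwards (clockwise) until it is down flat on the work piece and snug, and let go. Never force it or press hard, and leave the steel tubes and the jar where they are.

Things in the scene. Friction and masses are not known exactly. Their poses are not given: they have to be found in the camera images.
- knob: Red wing knob, loose, standing upright on the bench, about 0.22 kg. Round hollow skirt, 51 mm outside and 39 mm inside diameter (flared to 56 mm outside, 45 mm inside at the mouth, over the lowest 8 mm), 47 mm high, open below, closed on top, with the wing on it. Origin: centre of the skirt's underside; z up, x along the wing, y across it.
- knob_wing (a point): Centre of the knob's wing, 61 mm above the knob's origin: a straight upright grip bar 44 mm long (x), 14 mm thick (y) and 28 mm high, from 47 to 75 mm above the knob's underside. It looks the same every half turn. Held loosely by it, the knob sinks by its own weight; let go, it stays where it is.
- knob_lugs (a point): Centre between the two lugs inside the skirt, 22.5 mm above the knob's origin. The lugs sit opposite each other on the knob's x axis, from 20 to 25 mm above its underside, 6.5 mm wide, reaching in to 13.6 mm from the axis.
- jig_seat (a point): Point on the post's axis at the top face of the flat aluminium work piece (110 x 64 mm) that the post stands through, 26 mm above the bench; the skirt finally sits flat on it. x along the jig's base (200 x 150 mm, 20 mm high). A stop bar 42 mm above the bench lies 66 mm off on the -x side, two brass pins 36 mm above the bench 54 mm off on the +y side.
- post_top (a point): Top of the fixed post, 41 mm above jig_seat, on its axis: smooth core of 24 mm diameter, coned over the last 5 mm to 12 mm. The knob's lugs pass the core and its skirt passes the thread with about 1.5 mm to spare all round.
- thread_top (a point): Point on the axis at the flat top of the thread, 32.5 mm above jig_seat. Oiled coarse right-hand two-start thread, 36 mm outside. Where its two start gaps lie, 180 degrees apart, is not told and always differs. Past each gap a stop tooth 5 mm higher ends backing; forwards on top of the thread the lugs run into a tooth too. Lugs resting on the thread: knob origin 12.5 mm above jig_seat.
- link_a: Bystander: short oblong steel tube 60 x 34 mm, 30 mm high, on the bench. Origin: centre of its underside.
- link_b: Bystander: the same kind of oblong tube, lying on a corner of the jig's base. Origin: centre of its underside.
- jar: Bystander: blue jar with a black lid, 54 mm across, 60 mm high. Origin: centre of its underside.
- jig_axis (a point): The same point as jig_seat, for the turning itself: backing 0 to 160 degrees brings the lugs over the gaps and the knob drops to 4 to 5 mm above it (the tooth stops it within about 15 degrees). From there some 60 to 90 degrees forwards bring it down onto the work piece and 15 to 35 more make it snug, felt as a steep rise of torque: about 0.2 Nm is right, over 0.3 Nm strains the thread.
Mind the look-alikes: they are no part of the job. Leave any green look-alike of the part that bears jig_seat alone. Of the things that look like the knob, take the one that is farthest from the robot's base at the start.

How it is judged:
By the outcome, as a careful person would: the job done as asked, in the order asked, and still so for the second after the job is handed in, with the robot touching nothing.
It also fails if it takes over 72 s, if anything falls off the work surface, if the arm or the gripper's body presses on something with over 40 N, if the wrist force passes 120 N, or if a joint passes its speed limit or range.

## Working session

There is one attempt and no reset: what is moved stays moved. The work goes in short steps, Python scripts to look and compute and a tool call to move; the robot and the scene stay as the last step left them, time stands still between calls to the robot, and variables do not carry over. Pictures are saved under pics/ and viewed, and the job is handed in when it is done.

Besides the shell and the picture viewer there is one more tool, called after "Call:" by a JSON object that holds its "name" and its "arguments". arm_command: Moves the arm, as the interface text tells. Its arguments: {"type":"object","properties":{"deltas":{"type":"array"}},"required":["deltas"]}

```bash
mkdir -p pics; ls
cat > h.py <<'E'
import numpy as np, cv2
from rig import env, camera, job
def cam(n):
    c=camera(n); R=cv2.Rodrigues(np.array(c['rvec'],float))[0]; t=np.array(c['tvec'],float).ravel()
    c['R']=R; c['t']=t; return c
def ray(c,u,v):
    d=c['R'].T@np.array([(u-c['cx'])/c['fx'],(v-c['cy'])/c['fy'],1.]); o=-c['R'].T@c['t']; return o,d
def onz(c,u,v,z):
    o,d=ray(c,u,v); return o+d*(z-o[2])/d[2]
def proj(c,p):
    q=c['R']@np.array(p,float)+c['t']; return np.array([c['fx']*q[0]/q[2]+c['cx'],c['fy']*q[1]/q[2]+c['cy']])
def save(c,f,crop=None,s=1):
    im=c['color'][:,:,::-1]
    if crop: a,b,x,y=crop; im=im[b:y,a:x]
    im=cv2.resize(im,None,fx=s,fy=s,interpolation=cv2.INTER_CUBIC); cv2.imwrite(f,im)
E
python3 - <<'E'
from h import *
for n in('top','side'):
    c=cam(n); save(c,f'pics/{n}0.png'); print(n,c['fx'],c['cx'],c['cy'],-c['R'].T@c['t'],c['R'][2])
s=env.sense(); print(s)
E
```

```text
pics
top 393.22214289028295 282.78423861764946 209.52325789381086 [0.38707142 0.03896655 0.88537419] [ 0.13207907  0.00988425 -0.9911899 ]
side 511.6779334773081 278.1355226644336 206.80857258537984 [0.22610759 0.64281578 0.76149376] [ 0.25677313 -0.63989688 -0.72429244]
{'clock': 0.1, 'qpos': array([-4.67477565e+01,  2.05871937e+01,  6.42482147e-01, -1.75094175e-02,
       -7.01356551e+01, -1.65060314e+01]), 'qd': array([ 0.03129428, -0.14326653,  0.1860572 ,  0.09678835, -0.03389011,
       -0.01756338]), 'tau': array([-1.44566755e-03, -5.84159088e+01,  2.93747485e+01,  7.01549694e+00,
        1.01315347e-02, -9.30580677e-05]), 'ee_pos': array([ 0.30358081, -0.6024527 ,  0.2427449 ]), 'orientation': array([[-8.93055470e-01, -4.49945955e-01, -7.51773981e-04],
       [-4.49946566e-01,  8.93054647e-01,  1.21854938e-03],
       [ 1.23093883e-04,  1.42649031e-03, -9.99998975e-01]]), 'contact_force': array([0.38289044, 0.89808144, 0.14247224]), 'wrist_torque': array([0.04776888, 0.0147708 , 0.01497157]), 'grip_width': 0.9989358274570834}
```

View pics/top0.png

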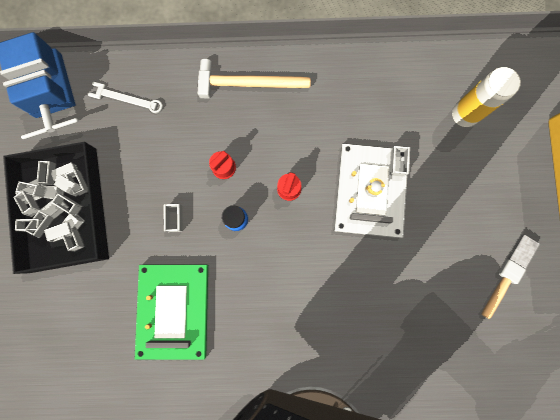

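View pics/side0.png

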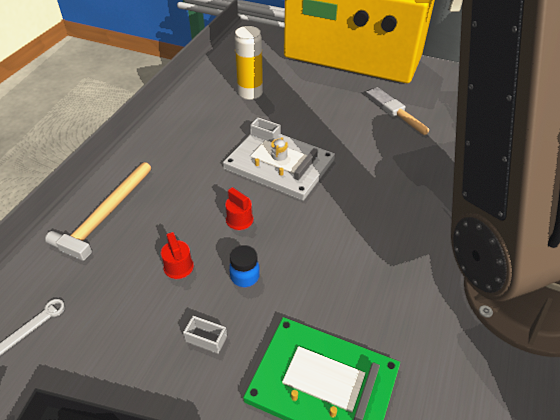

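The top view shows two red knobs, at (222,165) and (289,187). They correspond to side-view (177,258) and (239,210). The aluminium jig with the post is at top (374,188), and the green look-alike is at (172,312). I'll measure these next.

Run:
```python
from h import *
T=cam('top');S=cam('side')
for nm,c in(('top',T),('side',S)):
    im=c['color'].astype(int); m=((im[...,0]>110)&(im[...,1]<60)&(im[...,2]<60)).astype(np.uint8)
    n,l,st,ce=cv2.connectedComponentsWithStats(m)
    for i in range(1,n):
        if st[i,4]>60:
            print(nm,st[i],ce[i].round(1),onz(c,*ce[i],0.045).round(4), np.hypot(*onz(c,*ce[i],0.045)[:2]).round(3))
save(T,'pics/topk.png',(200,130,320,220),6)
save(T,'pics/topj.png',(325,135,425,245),5)
save(S,'pics/sidej.png',(210,105,345,205),5)
save(S,'pics/sidek.png',(150,180,270,285),5)
```

```text
top [213 151  17  20  86] [220.9 162.2] [0.6073 0.1805 0.045 ] 0.634
top [214 158  22  20 110] [227.3 171.7] [0.5857 0.1667 0.045 ] 0.609
top [283 175  16  20  95] [292.6 184.3] [0.5538 0.0246 0.045 ] 0.554
top [279 186  22  13  72] [291.3 194.9] [0.5305 0.0281 0.045 ] 0.531
side [225 188  28  42 848] [238.5 210.1] [0.5472 0.0471 0.045 ] 0.549
side [ 161  233   33   46 1013] [176.3 257.9] [0.5988 0.1938 0.045 ] 0.629
```

View pics/topk.png

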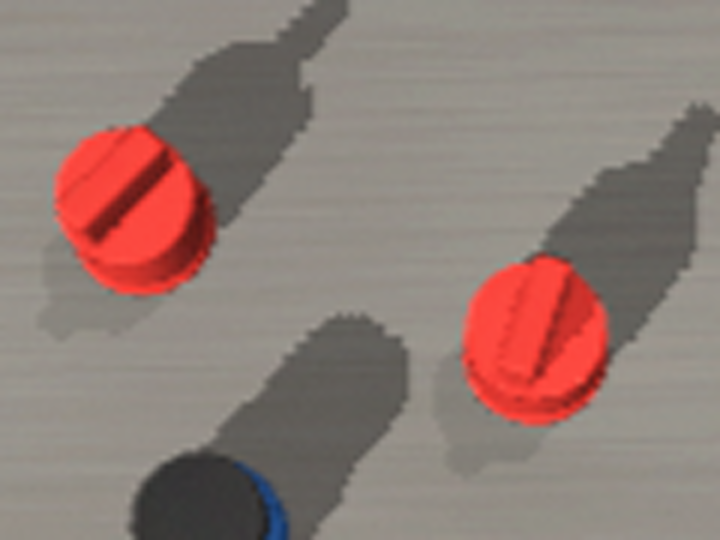

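View pics/topj.png

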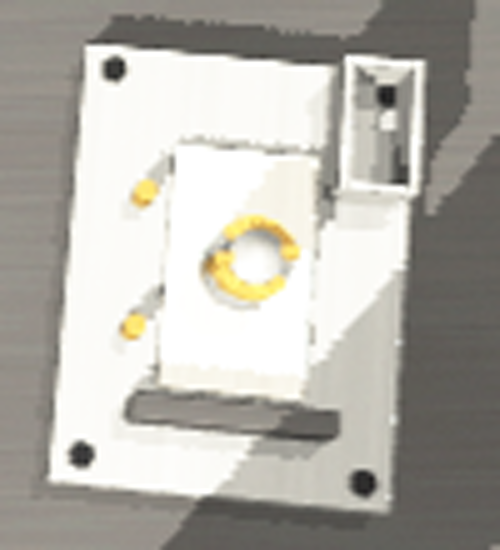

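View pics/sidej.png

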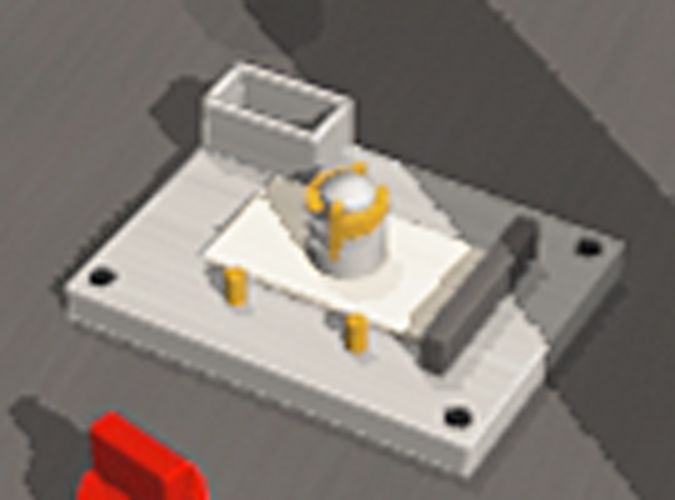

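View pics/sidek.png

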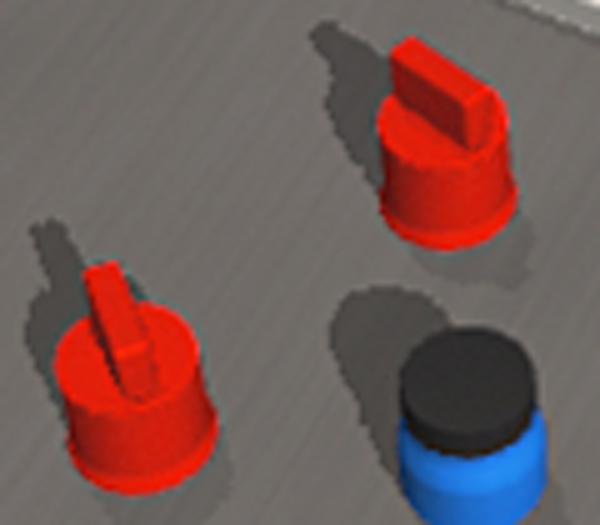

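The candidates are knob A at top (222,165), 0.63 m from the base, and knob B at top (289,187), 0.55 m. The green jig has no knob. A is farther, so I'll take A. Next I'll take finer crops to measure its wing and the post.

```bash
cat >> h.py <<'E'
def crop(c,f,u0,v0,w,h,s,stretch=None):
    im=c['color'][v0:v0+h,u0:u0+w,::-1].astype(float)
    if stretch is not None:
        lo,hi=stretch; im=np.clip((im-lo)/(hi-lo),0,1)*255
    im=cv2.resize(im.astype(np.uint8),None,fx=s,fy=s,interpolation=cv2.INTER_NEAREST)
    for k in range(0,w,5): cv2.line(im,(k*s,0),(k*s,6 if k%10 else 12),(255,255,0),1)
    for k in range(0,h,5): cv2.line(im,(0,k*s),(6 if k%10 else 12,k*s),(255,255,0),1)
    cv2.imwrite(f,im)
E
python3 - <<'E'
from h import *
T=cam('top');S=cam('side')
a=[]
for c,u,v in((T,205,145),(S,155,228)):
    im=c['color'][v:v+40 if c is T else v+55,u:u+40,:].astype(int)
    w,h=(40,40) if c is T else (40,55)
    f=f'pics/wk{u}.png'
    # red channel + green for contrast
    g=im[...,0]; g=np.clip((g-80)/175.,0,1)*255; 
    g=cv2.resize(g.astype(np.uint8),None,fx=10,fy=10,interpolation=cv2.INTER_CUBIC)
    g=cv2.applyColorMap(g,cv2.COLORMAP_JET)
    a.append(cv2.copyMakeBorder(g,0,550-g.shape[0],0,0,cv2.BORDER_CONSTANT))
cv2.imwrite('pics/wk.png',np.hstack(a))
E
```

```text
(no output)
```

View pics/wk.png

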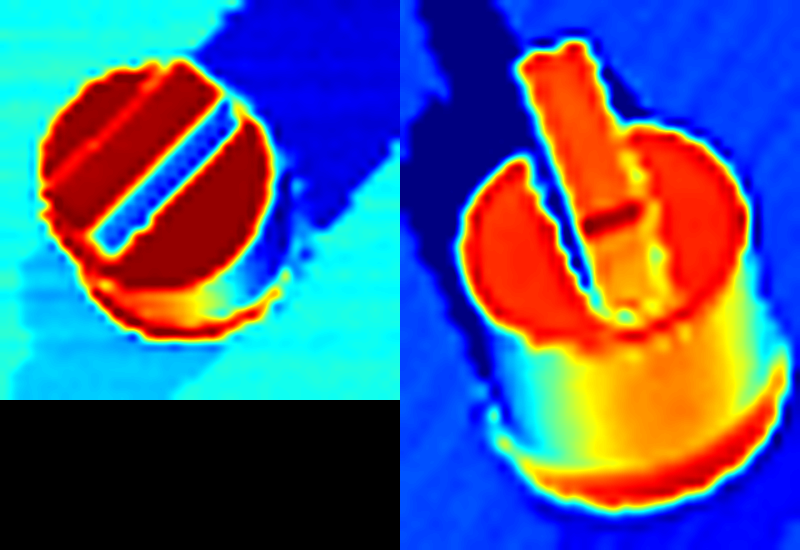

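Run:
```python
from h import *
T=cam('top');S=cam('side')
def pt(c,o,q,z): return onz(c,o[0]+q[0]/10-.5,o[1]+q[1]/10-.5,z)
tq=[(160,70),(221,95),(90,237),(46,179)]; sq=[(122,65),(182,43),(240,207),(184,222)]
for c,o,q,ct in((T,(205,145),tq,(156,176)),(S,(155,228),sq,(205,237))):
    P=np.array([pt(c,o,x,.075) for x in q]); print((P*1000).round(1)[:,:2].tolist())
    print('wing c',P.mean(0)*1e3,'circ',pt(c,o,ct,.047)*1e3)
    for a,b in((0,3),(1,2),(0,1),(3,2)):
        d=P[b]-P[a]; print(np.degrees(np.arctan2(d[1],d[0])).round(1),(np.linalg.norm(d)*1e3).round(1))
```

```text
[[622.9, 176.3], [617.1, 163.4], [587.0, 191.3], [599.8, 200.6]]
wing c [606.69613315 182.91096794  75.        ] circ [607.17252051 182.0522408   47.        ]
133.6 33.5
137.1 41.0
-114.2 14.2
-144.0 15.9
[[625.6, 172.7], [618.5, 164.2], [590.4, 192.8], [597.6, 199.4]]
wing c [608.00942186 182.28225946  75.        ] circ [607.53547446 182.80899547  47.        ]
136.5 38.7
134.5 40.1
-130.0 11.1
-137.7 9.7
```

Run:
```python
from h import *
T=cam('top');S=cam('side')
a=[]
for c,u,v in((T,357,168),(S,264,130)):
    im=c['color'][v:v+36,u:u+34,::-1]
    a.append(cv2.resize(im,None,fx=11,fy=11,interpolation=cv2.INTER_CUBIC))
    a.append(cv2.resize(im,None,fx=11,fy=11,interpolation=cv2.INTER_NEAREST))
cv2.imwrite('pics/post.png',np.hstack(a[::2]))
cv2.imwrite('pics/postn.png',np.hstack(a[1::2]))
```

```text
(no output)
```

View pics/post.png

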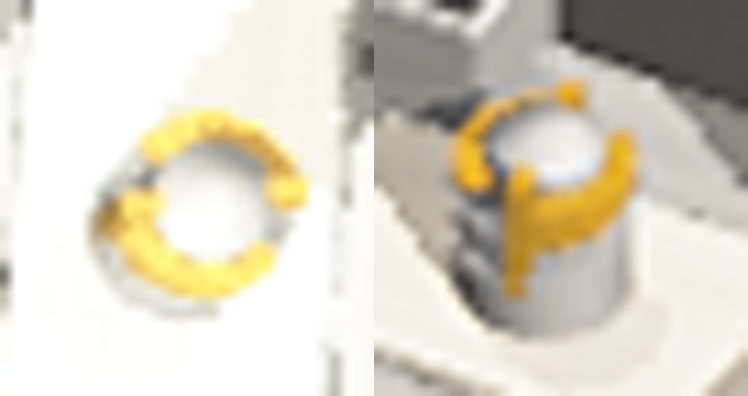

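View pics/postn.png

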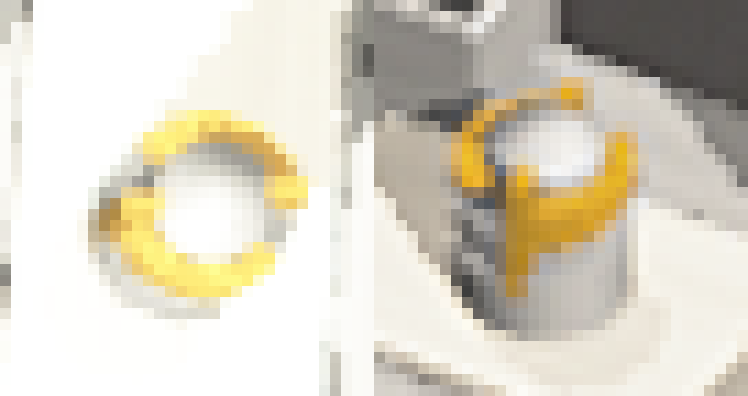

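Run:
```python
from h import *
from scipy.optimize import least_squares
T=cam('top');S=cam('side')
def pt(c,o,q,z): return onz(c,o[0]+q[0]/11-.5,o[1]+q[1]/11-.5,z)*1e3
for n,c,o in(('T',T,(357,168)),('S',S,(264,130))):
    im=c['color'][o[1]:o[1]+36,o[0]:o[0]+34]; hsv=cv2.cvtColor(im,cv2.COLOR_RGB2HSV)
    m=((hsv[...,0]>12)&(hsv[...,0]<32)&(hsv[...,1]>90)).astype(np.uint8)
    ys,xs=np.nonzero(m)
    P=np.array([onz(c,o[0]+x,o[1]+y,.0585) for x,y in zip(xs,ys)])*1e3
    hull=cv2.convexHull(P[:,:2].astype(np.float32))[:,0]
    (cx,cy),r=cv2.minEnclosingCircle(hull); print(n,'encl',cx,cy,r, 'bbox',P.min(0)[:2],P.max(0)[:2])
    np.save(f'amb{n}.npy',P)
    # polar map relative to guess
    for row in m: print(''.join('#' if v else '.' for v in row))
# top: tooth midpoints
a=pt(T,(357,168),(140,203),.0635);b=pt(T,(357,168),(288,190),.0635); print('teeth mid',(a+b)/2,np.linalg.norm(a-b))
print('outer far arc',pt(T,(357,168),(205,108),.0585),'core top centre',pt(T,(357,168),(207,200),.067))
# side features: tooth tops
a=pt(S,(264,130),(197,93),.0635);b=pt(S,(264,130),(148,172),.0635); print('S teeth',a,b,(a+b)/2,np.linalg.norm(a-b))
print('core top S',pt(S,(264,130),(173,145),.066))
```

```text
T encl 542.665283203125 -150.56890869140625 19.732221603393555 bbox [ 525.27458214 -169.92916356] [ 560.09202655 -131.20864837]
..................................
..................................
..................................
..................................
..................................
..................................
..................................
..................................
..................................
..................................
.................####.............
...............########...........
.............###########..........
.............####.....###.........
.............##.........##........
........................###.......
........................####......
............##..........####......
..........#####..........###......
.........#####....................
.........#####....................
..........#####...................
...........####........#..........
...........######.....###.........
............############..........
.............##########...........
...............######.............
...........................
[... 1375 characters left out ...]
.................
..................................
..................................
..................................
..................................
..................................
..................................
..................................
..................................
teeth mid [ 543.03824483 -151.50711802   63.5       ] 28.6123045534953
outer far arc [ 561.51053482 -151.89625667   58.5       ] core top centre [ 541.72825736 -149.32025855   67.        ]
S teeth [ 544.71557929 -166.65254286   63.5       ] [ 544.40731271 -140.56413898   63.5       ] [ 544.561446   -153.60834092   63.5       ] 26.090225098719298
core top S [ 541.89567394 -147.16930491   66.        ]
```

Run:
```python
from h import *
from scipy.ndimage import map_coordinates
from scipy.optimize import least_squares
T=cam('top');S=cam('side')
for n,c,z in(('T',T,.0585),('S',S,.0585)):
    im=c['color'].astype(float); A=im[...,0]-im[...,2]
    g=np.array([.5428,-.151])
    pts=[];pi=[]
    for th in range(0,360,10):
        r=np.arange(.009,.026,.0003)
        uv=np.array([proj(c,[g[0]+x*np.cos(np.radians(th)),g[1]+x*np.sin(np.radians(th)),z]) for x in r])
        a=map_coordinates(A,[uv[:,1],uv[:,0]],order=1)
        k=a.argmax(); h=a[k]/2
        o=np.nonzero(a[k:]<h)[0]; i=np.nonzero(a[:k]<h)[0]
        ro=r[k+o[0]] if len(o) else np.nan; ri=r[i[-1]] if len(i) else np.nan
        print(n,th,int(a[k]),round(ri*1e3,1),round(ro*1e3,1))
        if a[k]>90 and n=='T': pts.append([*(g+ro*np.array([np.cos(np.radians(th)),np.sin(np.radians(th))])),th]); 
    if n=='T':
        P=np.array(pts); P=P[~np.isnan(P[:,0])]
        P=P[[not(75<t<125 or 255<t<300) for t in P[:,2]]]
        f=least_squares(lambda q:np.hypot(P[:,0]-q[0],P[:,1]-q[1])-.018,g,loss='soft_l1',f_scale=.0008); print(f.x, (f.fun*1e3).round(1))
        f=least_squares(lambda q:np.hypot(P[:,0]-q[0],P[:,1]-q[1])-q[2],[*g,.018]); print('free r',f.x)
print('side proj',proj(S,[.5428,-.151,.045]),proj(S,[.5428,-.151,.0585]))
```

```text
T 0 134 11.7 18.3
T 10 125 11.4 18.3
T 20 130 10.5 18.0
T 30 124 10.8 17.4
T 40 124 10.8 17.7
T 50 86 10.8 16.5
T 60 18 nan 17.4
T 70 49 nan 12.3
T 80 105 nan 15.9
T 90 138 nan 18.3
T 100 139 nan 21.0
T 110 137 10.2 20.4
T 120 132 10.5 19.5
T 130 133 10.8 20.1
T 140 132 11.1 19.8
T 150 133 11.1 19.2
T 160 131 11.1 19.5
T 170 135 11.7 19.2
T 180 133 12.0 19.2
T 190 127 12.0 18.9
T 200 128 12.0 18.3
T 210 129 12.0 18.0
T 220 129 12.0 18.3
T 230 94 12.0 17.4
T 240 19 11.7 17.1
T 250 14 nan 17.7
T 260 45 11.7 17.1
T 270 137 12.0 19.5
T 280 134 11.7 20.4
T 290 130 12.6 19.2
T 300 124 13.2 19.2
T 310 128 13.5 18.9
T 320 131 12.9 18.9
T 330 130 12.9 18.6
T 340 137 12.6 18.3
T 350 136 12.0 18.6
[ 0.54255125 -0.15102402] [ 0.5  0.5  0.2 -0.4 -0.1  2.   1.6  1.   1.3  1.   1.   0.7  0.1 -0.2
  0.1 -0.8  1.3  1.   1.1  0.8  0.5  0.8]
free r [ 0.54248195 -0.15070096  0.01866336]
S 0 180 14.1 19.8
S 10 194 13.2 19.5
S 20 192 12.9 19.2
S 30 195 12.0 18.9
S 40 196 12.0 18.9
S 50 139 12.0 18.6
S 60 125 nan 11.1
S 70 174 nan 12.6
S 80 182 nan 15.3
S 90 148 nan 22.2
S 100 155 nan nan
S 110 170 9.6 nan
S 120 170 9.0 25.8
S 130 178 9.3 24.3
S 140 183 9.6 22.5
S 150 178 9.6 21.0
S 160 184 9.9 19.5
S 170 184 9.9 18.3
S 180 190 10.2 17.7
S 190 190 10.5 17.1
S 200 191 10.5 16.8
S 210 198 11.1 16.8
S 220 201 11.7 17.1
S 230 144 12.3 18.3
S 240 53 12.6 19.5
S 250 15 15.3 nan
S 260 14 12.6 nan
S 270 61 15.9 23.1
S 280 172 17.1 25.8
S 290 93 18.0 24.0
S 300 74 17.4 23.4
S 310 69 16.8 22.2
S 320 97 15.9 21.9
S 330 127 16.5 21.9
S 340 144 15.6 20.7
S 350 145 15.0 20.4
side proj [279.43343727 149.10311509] [279.48313452 144.25371192]
```

Run:
```python
from h import *
T=cam('top')
j=onz(T,234.5,217,.06); k=np.array([.6074,.1825]); print('jar',j, 'd',j[:2]-k, np.hypot(*(j[:2]-k)))
s=env.sense(); R=s['orientation']; p=s['ee_pos']
for t in([.6074,.1825,.20],[.6074,.1825,.066]):
    print('tool-axes shift cm',(R.T@(np.array(t)-p)*100).round(2))
a=np.degrees(np.arctan2(R[1,0],R[0,0])); print('a',a,'turn',-(315.5-360-a))
```

```text
jar [0.48378493 0.14972098 0.06      ] d [-0.12361507 -0.03277902] 0.12788725323997252
tool-axes shift cm [-62.46  56.46   4.36]
tool-axes shift cm [-62.46  56.46  17.76]
a -153.25300425135828 turn -108.75300425135828
```

Call:
{"name": "arm_command", "arguments": {"deltas": [[[-3,2.7,0,-5,8.7],[-6,5.4,0,-10,8.0],[-9,8.1,0,-15,7],[-12,10.8,0,-20,6],[-15,13.6,0,-25,6],[-18,16.3,0,-30,6],[-21,19,0,-35,6],[-24,21.7,0,-40,6],[-27,24.4,0,-45,6],[-30,27.1,0,-50,6],[-33,29.8,0,-55,6],[-36,32.5,0,-60,6]]]}}

```text
clock: 1.75
ee_pos: [0.4793, -0.1486, 0.2441]
orientation: [[-0.052, -0.999, 0.001], [-0.999, 0.052, -0.0], [-0.0, -0.001, -1.0]]
contact_force: [-0.5, -0.4, -0.9]
grip_width: 0.686
```

```bash
cat >> h.py <<'E'
def to(t,a=None):
    s=env.sense(); R=s['orientation']; p=s['ee_pos']
    aa=np.degrees(np.arctan2(R[1,0],R[0,0]))
    print('clk',round(s['clock'],2),'p',(p*1e3).round(1),'a',aa.round(2),'q',s['qpos'].round(1),'F',s['contact_force'].round(1),'M',s['wrist_torque'].round(3),'w',round(s['grip_width']*87.6,1),'tilt',R[2].round(4))
    if t is not None: print('shift cm',(R.T@(np.array(t)-p)*100).round(2))
    if a is not None: print('turn',(-(a-aa)+180)%360-180)
E
python3 -c "
from h import *
to([.6074,.1825,.2],315.5)"
```

```text
clk 1.75 p [ 479.3 -148.6  244.1] a -93.0 q [  5.3   4.  -20.7   0.  -65.2  -8.3] F [-0.5 -0.4 -0.9] M [-0.047 -0.035  0.041] w 60.1 tilt [-1.0e-04 -1.2e-03 -1.0e+00]
shift cm [-33.73 -11.05   4.43]
turn -48.50186649877082
```

Call:
{"name": "arm_command", "arguments": {"deltas": [[[-3,-1,0.4,-5,6],[-6,-2,0.8,-10,6],[-9,-3,1.2,-15,6],[-12,-4,1.6,-20,6],[-15,-5,2,-25,6],[-18,-6,2.4,-30,6],[-21,-7,2.8,-35,6],[-24,-8,3.2,-40,6],[-27,-9,3.6,-44,6],[-30,-10,4,-48.5,6],[-33,-11,4.4,-48.5,6],[-33.7,-11.05,4.4,-48.5,6]]]}}

```text
clock: 2.75
ee_pos: [0.6085, 0.1858, 0.1989]
orientation: [[0.715, -0.699, 0.001], [-0.699, -0.715, -0.0], [0.001, -0.0, -1.0]]
contact_force: [0.5, -0.4, 0.1]
grip_width: 0.685
```

```bash
python3 -c "
from h import *
to([.6074,.1825,.067],315.5)
T=cam('top');S=cam('side'); save(S,'pics/s1.png',(120,120,320,300),3)
print(-S['R'].T@S['t'])"
```

```text
clk 2.75 p [608.5 185.8 198.9] a -44.36 q [ 34.5  18.7  -8.1   0.  -63.2  11.1] F [ 0.5 -0.4  0.1] M [-0.122  0.095  0.026] w 60.0 tilt [ 8.e-04 -4.e-04 -1.e+00]
shift cm [ 0.14  0.32 13.19]
turn 0.13799737888763275
[0.22610759 0.64281578 0.76149376]
```

View pics/s1.png

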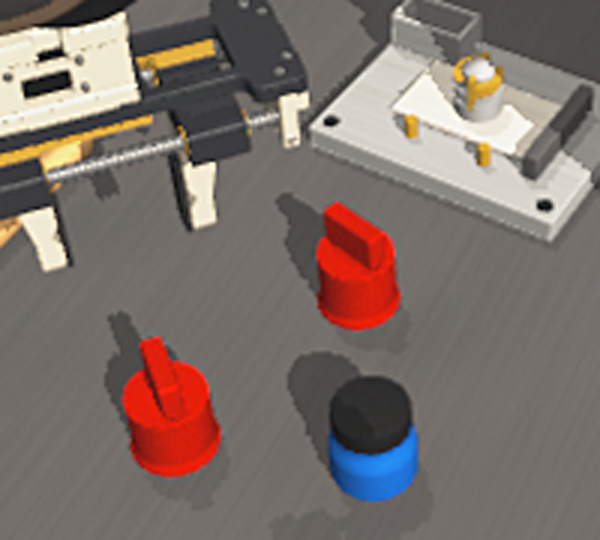

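```bash
python3 -c "
from h import *
S=cam('side')
s=env.sense();p=s['ee_pos'];R=s['orientation']
for k in(-.03,0,.03): print(k,(proj(S,p+R@[0,k,.017])-[120,120])*3)
T=cam('top'); save(T,'pics/t1.png',(130,60,330,240),3)"
```

```text
-0.03 [ 73.72757671 248.54564466]
0 [129.94176362 232.60705081]
0.03 [185.01659077 216.9915034 ]
```

View pics/t1.png

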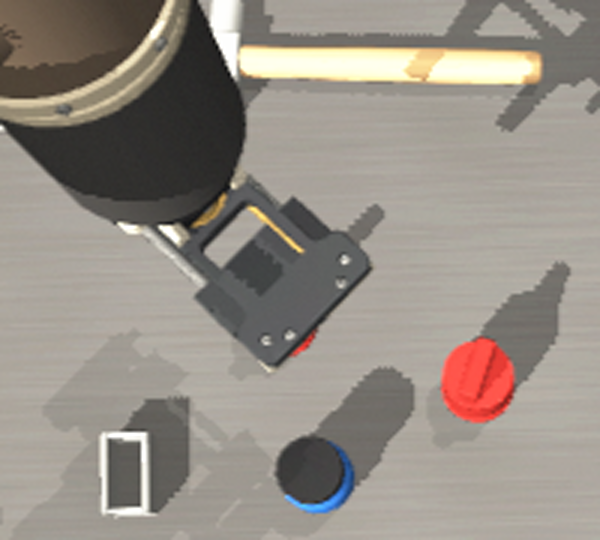

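Call:
{"name": "arm_command", "arguments": {"deltas": [[[0.14,0.32,2,0.1,6],[0.14,0.32,5,0.1,6],[0.14,0.32,8,0.1,6],[0.14,0.32,10,0.1,6],[0.14,0.32,11,0.1,6],[0.14,0.32,11,0.1,6]]]}}

```text
clock: 3.45
ee_pos: [0.6046, 0.1769, 0.0883]
orientation: [[0.711, -0.703, -0.002], [-0.703, -0.711, -0.002], [-0.0, 0.003, -1.0]]
contact_force: [0.2, -0.4, 1.0]
grip_width: 0.691
```

```bash
python3 -c "
from h import *
to([.6074,.1825,.067],315.5)
S=cam('side'); save(S,'pics/s2.png',(130,180,250,290),5)"
```

```text
clk 3.45 p [604.6 176.9  88.3] a -44.67 q [ 34.1  24.2 -15.9   0.  -50.1  11.3] F [ 0.2 -0.4  1. ] M [-0.072  0.168 -0.029] w 60.5 tilt [-3.0e-04  3.2e-03 -1.0e+00]
shift cm [-0.19 -0.6   2.13]
turn -0.17333991023298267
```

View pics/s2.png

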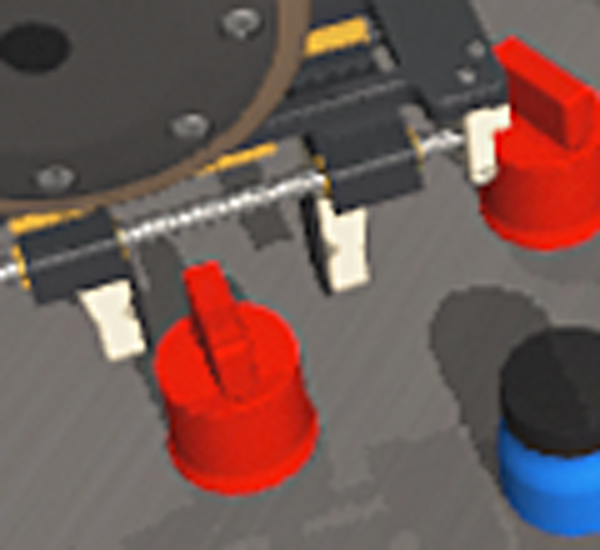

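Call:
{"name": "arm_command", "arguments": {"deltas": [[[-0.19,-0.6,0.2,-0.2,6],[-0.19,-0.6,0.8,-0.2,5],[-0.19,-0.6,1.5,-0.2,4.5],[-0.19,-0.6,2.1,-0.2,4.5],[-0.19,-0.6,2.1,-0.2,4.5],[-0.19,-0.6,2.1,-0.2,4.5],[-0.19,-0.6,2.1,-0.2,4.5]]]}}

```text
clock: 4.08
ee_pos: [0.6086, 0.1832, 0.0691]
orientation: [[0.714, -0.7, -0.0], [-0.7, -0.714, -0.001], [0.001, 0.001, -1.0]]
contact_force: [-0.4, -0.2, 0.5]
grip_width: 0.516
```

```bash
python3 -c "
from h import *
S=cam('side'); save(S,'pics/s3.png',(130,180,250,290),5)
to([.6074,.1825,.067],315.5)
"
```

```text
clk 4.13 p [608.6 183.2  69.3] a -44.43 q [ 34.4  25.8 -16.3   0.1 -48.   11.2] F [0.1 0.7 0.6] M [-0.029  0.128 -0.006] w 45.0 tilt [ 9.e-04  8.e-04 -1.e+00]
shift cm [-0.04  0.14  0.23]
turn 0.0718080442972564
```

View pics/s3.png

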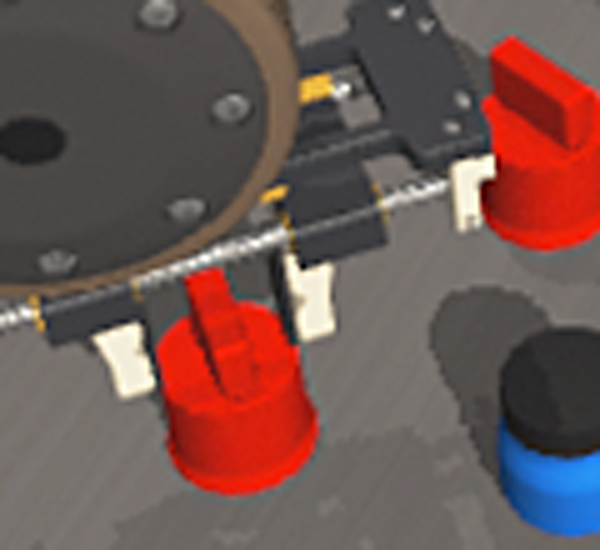

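Call:
{"name": "arm_command", "arguments": {"deltas": [[[0,0.14,0.2,0,4],[0,0.14,0.2,0,3],[0,0.14,0.2,0,2.4],[0,0.14,0.2,0,1.8],[0,0.14,0.2,0,1.2],[0,0.14,0.2,0,1.0],[0,0.14,0.2,0,1.0],[0,0.14,0.2,0,1.0]]]}}

```text
clock: 4.8
ee_pos: [0.6078, 0.1824, 0.0673]
orientation: [[0.714, -0.7, 0.0], [-0.7, -0.714, -0.001], [0.001, 0.001, -1.0]]
contact_force: [0.2, -0.1, -0.7]
grip_width: 0.157
```

```bash
python3 -c "
from h import *
S=cam('side'); save(S,'pics/s4.png',(130,180,250,290),5)
to([.6074,.1825,.067],315.5)
"
```

```text
clk 4.85 p [607.8 182.3  67.3] a -44.42 q [ 34.3  25.8 -16.5   0.1 -47.7  11.2] F [ 0. -0.  0.] M [ 0.102  0.052 -0.005] w 13.6 tilt [ 9.e-04  5.e-04 -1.e+00]
shift cm [-0.04  0.02  0.03]
turn 0.07722095710516896
```

View pics/s4.png

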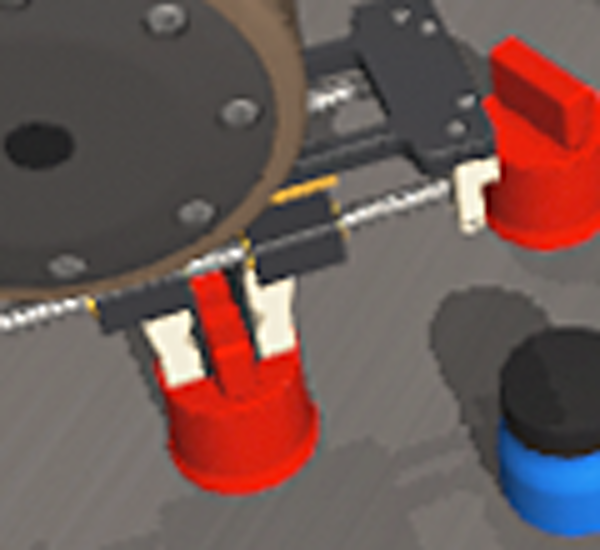

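Call:
{"name": "arm_command", "arguments": {"deltas": [[[0,0,-0.5,0,1.0],[0,0,-1.5,0,1.0],[0,0,-3,0,1.0],[0,0,-5,0,1.0],[0,0,-7,0,1.0],[0,0,-9,0,1.0],[0,0,-10,0,1.0],[0,0,-10,0,1.0],[0,0,-10,0,1.0]]]}}

```text
clock: 5.6
ee_pos: [0.6076, 0.1825, 0.1676]
orientation: [[0.714, -0.7, 0.001], [-0.7, -0.714, -0.0], [0.001, -0.0, -1.0]]
contact_force: [0.3, 0.3, -2.4]
grip_width: 0.16
```

```bash
python3 -c "
from h import *
S=cam('side'); save(S,'pics/s5.png',(80,100,360,300),3)
to([.543,-.151,.167],215)
"
```

```text
clk 5.65 p [607.1 182.2 166.5] a -44.45 q [ 34.3  20.  -10.7   0.  -59.4  11.2] F [-0.5 -0.3 -2.6] M [-0.04   0.16   0.035] w 13.8 tilt [ 2.0e-04  1.4e-03 -1.0e+00]
shift cm [ 1.876e+01  2.827e+01 -1.000e-02]
turn 100.55443376823223
```

View pics/s5.png

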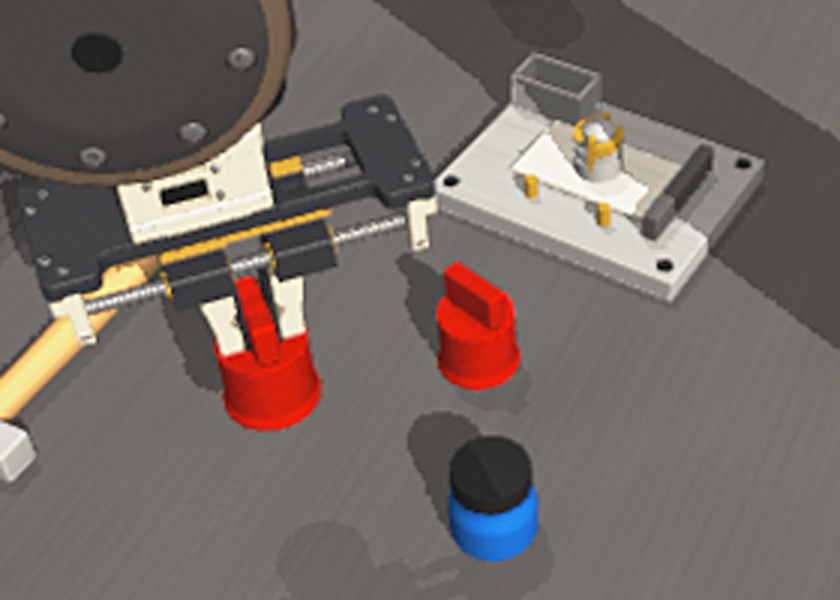

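Call:
{"name": "arm_command", "arguments": {"deltas": [[[0.7,1,-0.5,6,1.0],[2,3,-1,12,1.0],[4,6,-1,18,1.0],[6,9,-1,24,1.0],[8,12,-1,30,1.0],[10,15,-1,36,1.0],[12,18,-1,42,1.0],[14,21,-1,48,1.0],[16,24,-1,54,1.0],[17.5,26.3,-1,60,1.0],[18.5,27.8,-1,66,1.0],[18.8,28.2,-1,72,1.0]]]}}

```text
clock: 6.65
ee_pos: [0.5419, -0.1533, 0.1752]
orientation: [[-0.452, -0.892, -0.004], [-0.892, 0.452, -0.001], [0.003, 0.003, -1.0]]
contact_force: [0.3, 0.6, -1.3]
grip_width: 0.157
```

Call:
{"name": "arm_command", "arguments": {"deltas": [[[0,0,0,6,1.0],[0,0,0,12,1.0],[0,0,0,18,1.0],[0,0,0,24,1.0],[0,0,0,28.6,1.0],[0,0,0,28.6,1.0],[0,0,0,28.6,1.0]]]}}

```text
clock: 7.23
ee_pos: [0.5412, -0.1533, 0.1739]
orientation: [[-0.823, -0.568, -0.007], [-0.568, 0.823, -0.001], [0.006, 0.003, -1.0]]
contact_force: [-0.2, -0.1, -2.5]
grip_width: 0.159
```

```bash
python3 -c "
from h import *
S=cam('side');T=cam('top'); save(S,'pics/s6.png',(180,60,380,220),4);save(T,'pics/t6.png',(310,120,450,260),4)
to([.543,-.151,.167],215)
"
```

```text
clk 7.33 p [ 541.5 -153.3  174.4] a -145.35 q [  4.2  13.4 -19.    0.1 -57.9 -59.5] F [ 0.1 -0.1 -1.1] M [-0.058  0.015 -0.014] w 13.7 tilt [ 0.0053  0.0023 -1.    ]
shift cm [-0.26  0.1   0.74]
turn -0.35345459476741325
```

View pics/s6.png

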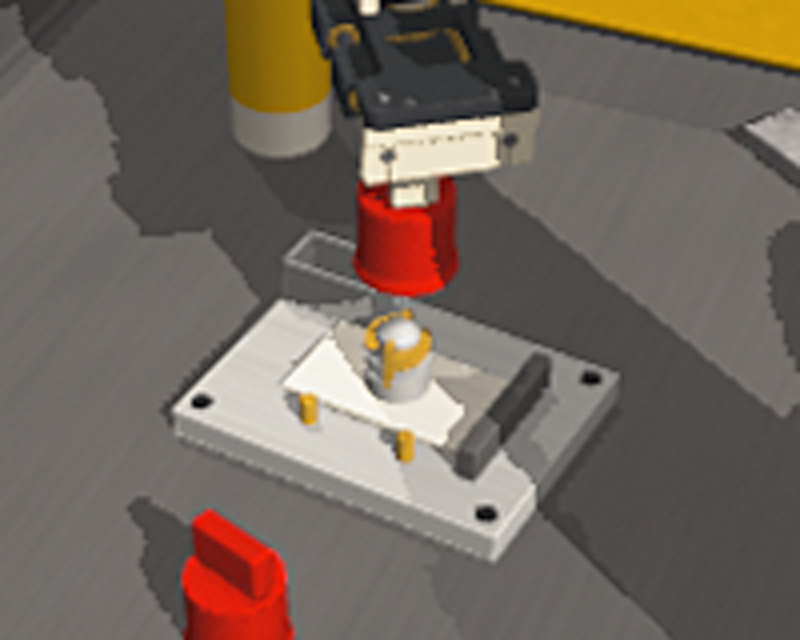

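View pics/t6.png

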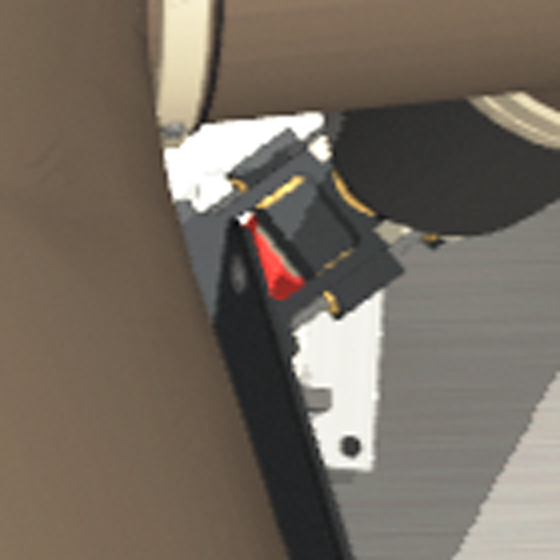

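```bash
cat >> h.py <<'E'
def knobside(S,box,zund,g):
    """compare red mask's mouth with a predicted circle (r=28 at z=zund) centred at g"""
    u0,v0,u1,v1=box; im=S['color'].astype(int)[v0:v1,u0:u1]
    m=(im[...,0]>90)&(im[...,1]<60)&(im[...,2]<60)
    ys,xs=np.nonzero(m); ys+=v0; xs+=u0
    th=np.radians(np.arange(0,360,2)); C=np.array([proj(S,[g[0]+.028*np.cos(t),g[1]+.028*np.sin(t),zund]) for t in th])
    print('mask L,R,bottom',xs.min(),xs.max(),ys.max(),'pred',C.min(0)[0].round(1),C.max(0)[0].round(1),C.max(0)[1].round(1),'(pix-centre: mask edges +-.5)')
    J=np.array([proj(S,[g[0]+d[0],g[1]+d[1],zund])-proj(S,[g[0],g[1],zund]) for d in((.001,0),(0,.001))]).T
    e=np.array([(xs.min()+xs.max())/2-(C.min(0)[0]+C.max(0)[0])/2, ys.max()+.5-C.max(0)[1]])
    print('px err',e.round(2),'=> mm offset of knob from g',np.linalg.solve(J,e).round(2))
    for r in range(ys.min(),ys.max()+1,2): 
        x=xs[ys==r]
        if len(x): print(r,x.min(),x.max(),end='; ')
    print()
E
python3 -c "
from h import *
S=cam('side')
knobside(S,(260,95,310,140),.1071,(.5415,-.1533))
print(proj(S,[.5415,-.1533,.12]),proj(S,[.543,-.151,.045]))
"
```

```text
mask L,R,bottom 268 294 133 pred 267.2 294.1 134.0 (pix-centre: mask edges +-.5)
px err [ 0.34 -0.51] => mm offset of knob from g [-0.   -1.86]
104 290 292; 106 269 293; 108 269 293; 110 269 293; 112 271 293; 114 271 293; 116 271 293; 118 271 293; 120 271 293; 122 271 294; 124 268 294; 126 268 294; 128 269 293; 130 271 291; 132 274 287; 
[280.72508554 120.54491221] [279.34790423 149.08012971]
```

Call:
{"name": "arm_command", "arguments": {"deltas": [[[-0.26,0.1,0.5,-0.3,1.0],[-0.26,0.1,1.5,-0.3,1.0],[-0.26,0.1,2.6,-0.3,1.0],[-0.26,0.1,2.8,-0.3,1.0],[-0.26,0.1,2.8,-0.3,1.0],[-0.26,0.1,2.8,-0.3,1.0],[-0.26,0.1,2.8,-0.3,1.0]]]}}

```text
clock: 7.97
ee_pos: [0.5433, -0.1511, 0.1468]
orientation: [[-0.82, -0.573, -0.005], [-0.573, 0.82, -0.001], [0.005, 0.002, -1.0]]
contact_force: [-0.1, 0.0, -1.6]
grip_width: 0.157
```

```bash
python3 -c "
from h import *
S=cam('side'); save(S,'pics/s7.png',(240,80,320,180),6)
to([.543,-.151,.1173],215)
p=env.sense()['ee_pos']
knobside(S,(260,95,310,160),p[2]-.0673,p)
"
```

```text
clk 8.02 p [ 543.4 -151.1  147. ] a -145.07 q [  4.4  15.1 -20.9   0.1 -54.4 -59.5] F [ 0.4  0.1 -2.4] M [ 0.01  -0.001  0.051] w 13.6 tilt [ 0.0045  0.0016 -1.    ]
shift cm [0.01 0.02 2.97]
turn -0.07289579073801633
mask L,R,bottom 267 292 144 pred 266.1 292.5 144.9 (pix-centre: mask edges +-.5)
px err [ 0.18 -0.36] => mm offset of knob from g [ 0.11 -1.28]
117 268 291; 119 268 292; 121 268 291; 123 269 292; 125 270 292; 127 270 292; 129 270 291; 131 270 291; 133 270 292; 135 267 292; 137 267 292; 139 268 291; 141 270 289; 143 274 286;
```

View pics/s7.png

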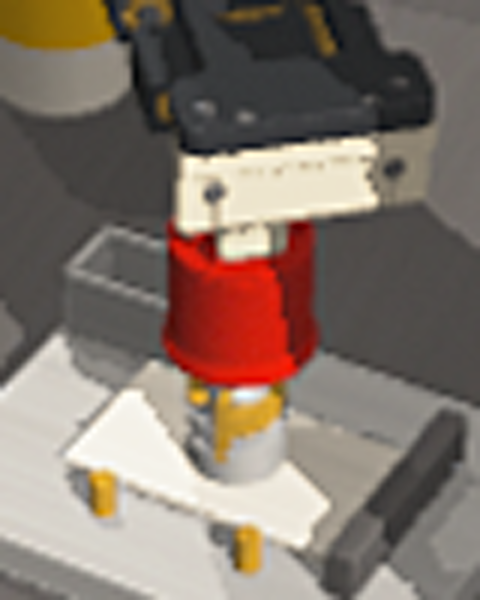

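Call:
{"name": "arm_command", "arguments": {"deltas": [[[0,0,0.4,0,1.0],[0,0,0.8,0,1.0],[0,0,1.2,0,1.0],[0,0,1.6,0,1.0],[0,0,2.0,0,1.0],[0,0,2.4,0,1.0],[0,0,2.6,0,1.0],[0,0,2.6,0,1.0],[0,0,2.6,0,1.0]]]}}

```text
clock: 8.77
ee_pos: [0.5433, -0.1511, 0.1209]
orientation: [[-0.82, -0.573, -0.005], [-0.573, 0.82, -0.001], [0.005, 0.002, -1.0]]
contact_force: [0.5, -0.3, -1.1]
grip_width: 0.159
```

```bash
python3 -c "
from h import *
S=cam('side'); save(S,'pics/s8.png',(240,80,320,180),6)
to([.543,-.151,.1058],215)
p=env.sense()['ee_pos']
knobside(S,(260,95,310,160),p[2]-.0673,p)
"
```

```text
clk 8.82 p [ 543.4 -151.1  121.1] a -145.07 q [  4.4  16.7 -22.6   0.1 -51.  -59.5] F [ 0.3 -0.5 -2.1] M [ 0.022 -0.018 -0.053] w 13.8 tilt [ 0.0044  0.0014 -1.    ]
shift cm [0.02 0.03 1.53]
turn -0.06668683873238024
mask L,R,bottom 267 291 153 pred 266.2 292.2 154.4 (pix-centre: mask edges +-.5)
px err [-0.23 -0.87] => mm offset of knob from g [ 1.55 -2.51]
128 268 291; 130 268 291; 132 269 291; 134 270 291; 136 270 291; 138 270 290; 140 270 290; 142 270 291; 144 270 291; 146 268 291; 148 268 291; 150 270 289; 152 273 286;
```

View pics/s8.png

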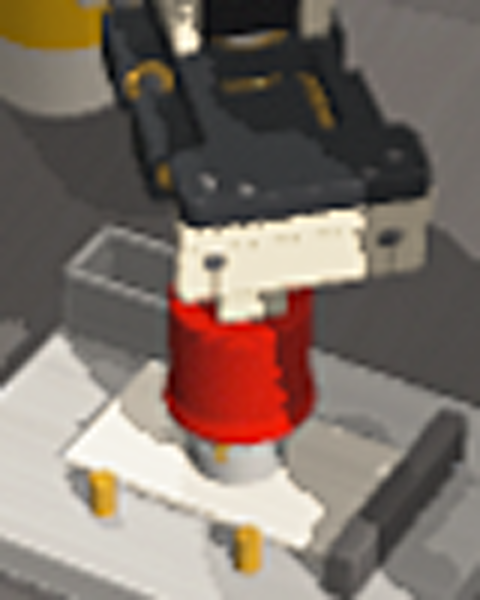

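Call:
{"name": "arm_command", "arguments": {"deltas": [[[0,0,0.2,0,1.0],[0,0,0.4,0,1.0],[0,0,0.6,0,1.0],[0,0,0.8,0,1.0],[0,0,1.0,0,1.0],[0,0,1.1,0,1.0],[0,0,1.1,0,1.0]]]}}

```text
clock: 9.4
ee_pos: [0.5431, -0.1511, 0.1097]
orientation: [[-0.82, -0.573, -0.005], [-0.573, 0.82, -0.001], [0.005, 0.002, -1.0]]
contact_force: [-0.1, 0.7, -1.6]
grip_width: 0.159
```

Call:
{"name": "arm_command", "arguments": {"deltas": [[[0,0,0.08,0,1.0],[0,0,0.16,0,1.0],[0,0,0.24,0,1.0],[0,0,0.3,0,1.0],[0,0,0.3,0,1.0]]]}}

```text
clock: 9.82
ee_pos: [0.5431, -0.1511, 0.1066]
orientation: [[-0.82, -0.573, -0.005], [-0.573, 0.82, -0.001], [0.005, 0.002, -1.0]]
contact_force: [-0.2, -0.4, -2.7]
grip_width: 0.159
```

```bash
python3 -c "
from h import *
to([.543,-.151,.1058],215)
"
```

```text
clk 9.82 p [ 543.1 -151.1  106.6] a -145.07 q [  4.4  17.6 -23.5   0.1 -49.2 -59.5] F [-0.2 -0.4 -2.7] M [-0.025 -0.081  0.007] w 13.9 tilt [ 0.0051  0.0019 -1.    ]
shift cm [-0.    0.01  0.08]
turn -0.07125946244889292
```

Call:
{"name": "arm_command", "arguments": {"deltas": [[[0,0,0.05,0,1.0],[0,0,0.05,0,1.0],[0,0,0.05,0,1.6],[0,0,0.05,0,1.6],[0,0,0.05,0,1.6]]]}}

```text
clock: 10.23
ee_pos: [0.5433, -0.1511, 0.1063]
orientation: [[-0.82, -0.573, -0.005], [-0.573, 0.82, -0.001], [0.005, 0.002, -1.0]]
contact_force: [0.7, -0.5, -0.3]
grip_width: 0.181
```

```bash
python3 -c "
from h import *
to([.543,-.151,.1058],215)
S=cam('side'); save(S,'pics/s9.png',(240,80,320,180),6)
p=env.sense()['ee_pos']
knobside(S,(260,95,310,160),.0385,(.543,-.151))
"
```

```text
clk 10.23 p [ 543.3 -151.1  106.3] a -145.07 q [  4.4  17.7 -23.5   0.1 -49.1 -59.5] F [ 0.7 -0.5 -0.3] M [ 0.043 -0.021 -0.01 ] w 15.9 tilt [ 0.0046  0.0015 -1.    ]
shift cm [0.02 0.03 0.05]
turn -0.06585837687077856
mask L,R,bottom 268 291 158 pred 266.5 292.2 159.9 (pix-centre: mask edges +-.5)
px err [ 0.18 -1.39] => mm offset of knob from g [ 1.41 -4.47]
133 268 268; 135 268 291; 137 269 291; 139 269 290; 141 270 290; 143 270 290; 145 270 290; 147 268 290; 149 270 291; 151 268 291; 153 268 290; 155 269 289; 157 272 287;
```

View pics/s9.png

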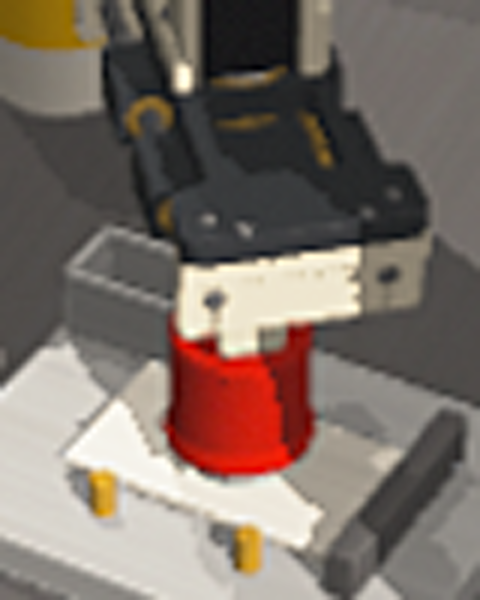

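Call:
{"name": "arm_command", "arguments": {"deltas": [[[0,0,0,-2,1.6],[0,0,0,-4,1.6],[0,0,0,-6,1.6],[0,0,0,-8,1.6],[0,0,0,-10,1.6],[0,0,0,-12,1.6],[0,0,0,-14,1.6],[0,0,0,-16,1.6],[0,0,0,-18,1.6],[0,0,0,-20,1.6]]]}}

```text
clock: 11.12
ee_pos: [0.5433, -0.1511, 0.1064]
orientation: [[-0.573, -0.819, -0.005], [-0.819, 0.573, -0.001], [0.004, 0.003, -1.0]]
contact_force: [0.1, 0.0, 0.0]
grip_width: 0.182
```

```bash
python3 -c "
from h import *
to([.543,-.151,.1058],215)
S=cam('side'); save(S,'pics/s10.png',(240,80,320,180),6)
knobside(S,(260,95,310,160),.0385,(.543,-.151))
"
```

```text
clk 11.12 p [ 543.3 -151.1  106.4] a -124.97 q [  4.4  17.7 -23.5   0.1 -49.1 -39.4] F [0.1 0.  0. ] M [ 0.05  -0.004  0.002] w 15.9 tilt [ 0.0037  0.0029 -1.    ]
shift cm [0.01 0.03 0.06]
turn 20.033886922589375
mask L,R,bottom 268 291 158 pred 266.5 292.2 159.9 (pix-centre: mask edges +-.5)
px err [ 0.18 -1.39] => mm offset of knob from g [ 1.41 -4.47]
123 274 277; 125 270 277; 127 271 277; 129 272 277; 131 272 277; 133 269 277; 135 268 277; 137 269 291; 139 269 290; 141 270 290; 143 270 290; 145 270 290; 147 270 290; 149 270 291; 151 268 291; 153 268 290; 155 269 289; 157 272 287;
```

View pics/s10.png

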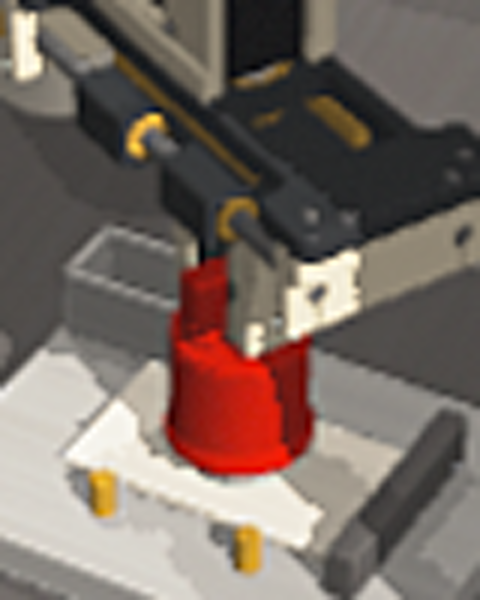

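Call:
{"name": "arm_command", "arguments": {"deltas": [[[0,0,0,-2,1.6],[0,0,0,-4,1.6],[0,0,0,-6,1.6],[0,0,0,-8,1.6],[0,0,0,-10,1.6],[0,0,0,-12,1.6]]]}}

```text
clock: 11.67
ee_pos: [0.5434, -0.1512, 0.1064]
orientation: [[-0.387, -0.922, -0.004], [-0.922, 0.387, -0.001], [0.003, 0.003, -1.0]]
contact_force: [0.8, 0.2, 0.9]
grip_width: 0.183
```

```bash
python3 -c "
from h import *
to([.543,-.151,.1058],215)
S=cam('side'); save(S,'pics/s11.png',(240,80,320,180),6)
knobside(S,(260,95,310,165),.0385,(.543,-.151))
"
```

```text
clk 11.67 p [ 543.4 -151.2  106.4] a -112.78 q [  4.4  17.7 -23.5   0.1 -49.1 -27.2] F [0.8 0.2 0.9] M [0.013 0.046 0.048] w 16.1 tilt [ 0.003   0.0034 -1.    ]
shift cm [0.   0.05 0.06]
turn 32.22096677670879
mask L,R,bottom 266 292 160 pred 266.5 292.2 159.9 (pix-centre: mask edges +-.5)
px err [-0.32  0.61] => mm offset of knob from g [-0.11  2.15]
124 277 278; 126 274 278; 128 272 278; 130 269 278; 132 267 278; 134 268 278; 136 267 289; 138 266 289; 140 267 289; 142 267 289; 144 269 290; 146 270 290; 148 270 291; 150 270 291; 152 270 291; 154 268 290; 156 269 289; 158 271 287; 160 275 281;
```

View pics/s11.png

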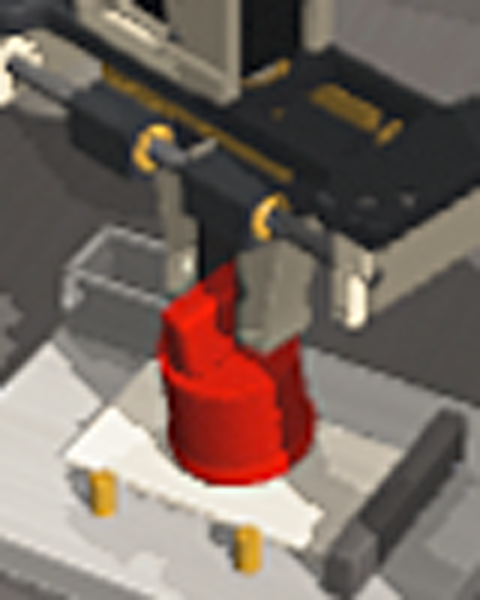

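```bash
python3 -c "
from h import *
S=cam('side'); save(S,'pics/s12.png',(240,80,320,180),6)
knobside(S,(260,95,310,165),.0385,(.543,-.151))
to(None)
"
```

```text
mask L,R,bottom 266 291 161 pred 266.5 292.2 159.9 (pix-centre: mask edges +-.5)
px err [-0.82  1.61] => mm offset of knob from g [-0.37  5.67]
125 278 278; 127 275 278; 129 271 278; 131 271 278; 133 269 278; 135 268 278; 137 268 291; 139 268 290; 141 269 290; 143 270 289; 145 269 289; 147 269 289; 149 269 289; 151 269 289; 153 268 290; 155 267 289; 157 268 288; 159 271 286; 161 276 280; 
clk 11.77 p [ 543.5 -151.2  106.5] a -112.83 q [  4.4  17.6 -23.5   0.1 -49.1 -27.3] F [-0.7  0.4 -0.4] M [-0.029 -0.026  0.013] w 16.3 tilt [ 0.003   0.0033 -1.    ]
```

View pics/s12.png

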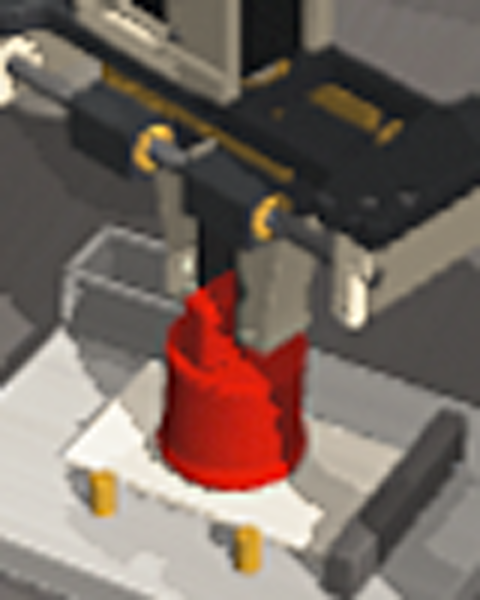

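The knob dropped about 3 px, roughly 8 mm, when its lugs reached the gap, which matches what I expected. Next I'll follow it down and turn it forwards.

Call:
{"name": "arm_command", "arguments": {"deltas": [[[0,0,0.2,0,1.6],[0,0,0.4,0,1.6],[0,0,0.6,0,1.6],[0,0,0.8,0,1.6],[0,0,0.8,0,1.6]]]}}

```text
clock: 12.18
ee_pos: [0.5431, -0.1511, 0.0979]
orientation: [[-0.388, -0.921, -0.005], [-0.921, 0.388, -0.001], [0.003, 0.004, -1.0]]
contact_force: [0.1, 0.9, 0.8]
grip_width: 0.182
```

```bash
python3 -c "
from h import *
S=cam('side'); save(S,'pics/s13.png',(240,80,320,180),6)
knobside(S,(260,95,310,165),.0305,(.543,-.151))
to(None)
"
```

```text
mask L,R,bottom 267 290 161 pred 266.5 292.1 162.7 (pix-centre: mask edges +-.5)
px err [-0.8  -1.21] => mm offset of knob from g [ 3.13 -3.07]
126 277 278; 128 273 278; 130 271 278; 132 271 278; 134 269 278; 136 268 278; 138 268 277; 140 268 290; 142 269 290; 144 270 290; 146 269 289; 148 269 289; 150 269 289; 152 269 290; 154 267 290; 156 268 289; 158 269 288; 160 273 284; 
clk 12.23 p [ 543.2 -151.2   98.1] a -112.85 q [  4.4  18.2 -24.    0.1 -48.1 -27.3] F [ 0.6 -0.6  0.6] M [-0.033 -0.04  -0.006] w 15.8 tilt [ 0.0033  0.004  -1.    ]
```

View pics/s13.png

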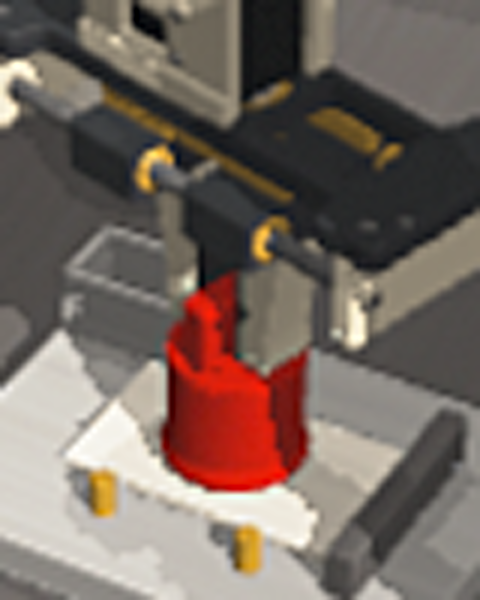

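Call:
{"name": "arm_command", "arguments": {"deltas": [[[0,0,0,2.5,1.6],[0,0,0,5,1.6],[0,0,0,7.5,1.6],[0,0,0,10,1.6],[0,0,0,12.5,1.6],[0,0,0,15,1.6],[0,0,0,17.5,1.6],[0,0,0,20,1.6],[0,0,0,22.5,1.6],[0,0,0,25,1.6],[0,0,0,27.5,1.6],[0,0,0,30,1.6]]]}}

```text
clock: 13.23
ee_pos: [0.5433, -0.1512, 0.0981]
orientation: [[-0.798, -0.602, -0.005], [-0.602, 0.798, -0.002], [0.005, 0.002, -1.0]]
contact_force: [0.0, -0.3, 0.0]
grip_width: 0.183
```

```bash
python3 -c "
from h import *
to(None)
S=cam('side'); save(S,'pics/s14.png',(240,80,320,180),6)
knobside(S,(260,95,310,165),.0285,(.543,-.151))
to(None)
"
```

```text
clk 13.23 p [ 543.3 -151.2   98.1] a -142.98 q [  4.4  18.2 -23.9   0.1 -48.1 -57.4] F [ 0.  -0.3  0. ] M [-0.004  0.047 -0.061] w 16.1 tilt [ 0.0048  0.0018 -1.    ]
mask L,R,bottom 267 291 162 pred 266.5 292.1 163.4 (pix-centre: mask edges +-.5)
px err [-0.29 -0.91] => mm offset of knob from g [ 1.73 -2.57]
128 270 270; 136 269 269; 138 268 290; 140 268 290; 142 270 290; 144 270 290; 146 270 290; 148 270 290; 150 270 290; 152 269 290; 154 267 291; 156 268 290; 158 269 289; 160 271 287; 162 278 280; 
clk 13.28 p [ 543.2 -151.2   98.1] a -143.16 q [  4.4  18.2 -24.    0.1 -48.1 -57.6] F [ 0.6  0.4 -1.4] M [-0.013  0.01   0.002] w 16.3 tilt [ 0.0049  0.0019 -1.    ]
```

View pics/s14.png

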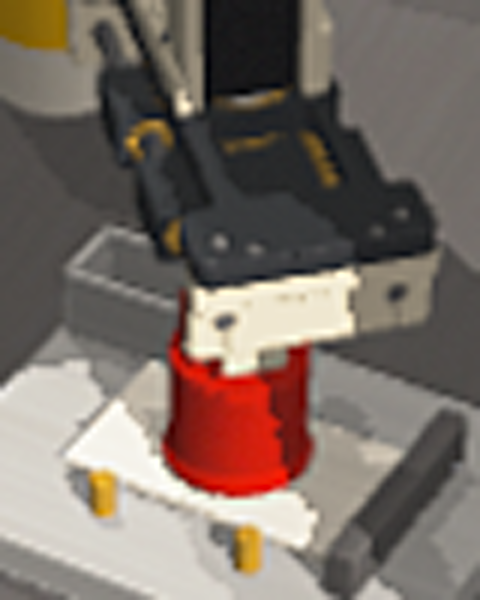

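Call:
{"name": "arm_command", "arguments": {"deltas": [[[0,0,0.01,2.5,1.6],[0,0,0.02,5,1.6],[0,0,0.04,7.5,1.6],[0,0,0.05,10,1.6],[0,0,0.06,12.5,1.6],[0,0,0.08,15,1.6],[0,0,0.09,17.5,1.6],[0,0,0.1,20,1.6],[0,0,0.12,22.5,1.6],[0,0,0.13,25,1.6],[0,0,0.14,27.5,1.6],[0,0,0.15,30,1.6]]]}}

```text
clock: 14.28
ee_pos: [0.5432, -0.1512, 0.0966]
orientation: [[-0.993, -0.118, -0.005], [-0.118, 0.993, -0.001], [0.005, -0.001, -1.0]]
contact_force: [0.1, -0.2, -0.6]
grip_width: 0.185
```

```bash
python3 -c "
from h import *
to(None)
S=cam('side'); save(S,'pics/s15.png',(240,80,320,180),6)
knobside(S,(260,95,310,165),.0265,(.543,-.151))
to(None)
"
```

```text
clk 14.28 p [ 543.2 -151.2   96.6] a -173.22 q [  4.4  18.3 -24.    0.1 -47.9 -87.7] F [ 0.1 -0.2 -0.6] M [ 0.02 -0.04 -0.07] w 16.2 tilt [ 5.1e-03 -9.0e-04 -1.0e+00]
mask L,R,bottom 267 291 162 pred 266.5 292.1 164.1 (pix-centre: mask edges +-.5)
px err [-0.28 -1.6 ] => mm offset of knob from g [ 2.59 -4.73]
128 289 290; 130 289 290; 132 289 290; 134 289 290; 136 289 290; 138 268 290; 140 268 290; 142 268 290; 144 270 290; 146 270 290; 148 270 290; 150 270 290; 152 269 290; 154 267 291; 156 268 290; 158 268 290; 160 271 288; 162 274 283; 
clk 14.33 p [ 543.2 -151.2   96.6] a -173.4 q [  4.4  18.3 -24.    0.1 -47.9 -87.8] F [-0.2  0.1  0.4] M [-0.072 -0.045  0.006] w 16.2 tilt [ 5.2e-03 -9.0e-04 -1.0e+00]
```

View pics/s15.png

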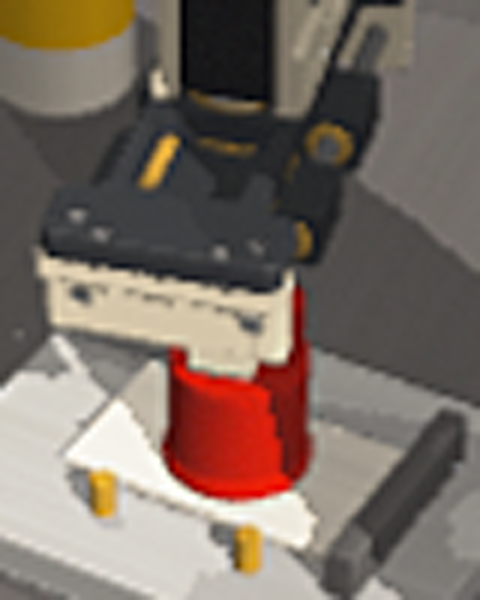

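Call:
{"name": "arm_command", "arguments": {"deltas": [[[0,0,0.02,2,1.6],[0,0,0.04,4,1.6],[0,0,0.06,6,1.6],[0,0,0.08,8,1.6],[0,0,0.1,10,1.6],[0,0,0.1,12,1.6],[0,0,0.1,14,1.6],[0,0,0.1,15,1.6]]]}}

```text
clock: 15.0
ee_pos: [0.5432, -0.1512, 0.0957]
orientation: [[-0.989, 0.146, -0.005], [0.146, 0.989, -0.001], [0.005, -0.002, -1.0]]
contact_force: [0.1, -0.9, 0.3]
grip_width: 0.185
```

```bash
cat > m.py <<'E'
from h import *
M=[env.sense()['wrist_torque'][2]]
for i in range(5):
    S=cam('side'); M.append(env.sense()['wrist_torque'][2])
print('Mz',np.round(M,3),np.mean(M).round(3)); to(None)
im=S['color'].astype(int)[95:170,260:310]; m=(im[...,0]>90)&(im[...,1]<60)&(im[...,2]<60)
for r in range(158,166): print(r,m[r-95].sum(),im[r-95,17:21,0],end=' ')
E
python3 m.py
```

```text
Mz [ 0.035  0.023  0.017 -0.018 -0.058  0.02 ] 0.003
clk 15.25 p [ 543.2 -151.2   95.6] a 171.67 q [ 4.400e+00  1.840e+01 -2.410e+01  1.000e-01 -4.780e+01 -1.028e+02] F [0.5 0.1 0.1] M [-0.053 -0.065  0.02 ] w 16.1 tilt [ 0.0047 -0.0022 -1.    ]
158 23 [186 193 197 202] 159 21 [181 189 194 200] 160 19 [207 212 218 222] 161 17 [224 226 231 235] 162 12 [220 224 227 229] 163 3 [186 180 197 216] 164 0 [235 232 232 235] 165 0 [249 244 243 242]
```

Call:
{"name": "arm_command", "arguments": {"deltas": [[[0,0,0.02,2,1.6],[0,0,0.04,4,1.6],[0,0,0.05,6,1.6],[0,0,0.05,8,1.6],[0,0,0.05,10,1.6]]]}}

```text
clock: 15.67
ee_pos: [0.5432, -0.1512, 0.0951]
orientation: [[-0.949, 0.315, -0.005], [0.315, 0.949, -0.002], [0.004, -0.003, -1.0]]
contact_force: [0.4, -0.8, -0.4]
grip_width: 0.183
```

```bash
python3 m.py
```

```text
Mz [ 0.046 -0.01  -0.042  0.009 -0.022 -0.003] -0.004
clk 15.92 p [ 543.2 -151.2   95.1] a 161.76 q [ 4.400e+00  1.840e+01 -2.410e+01  1.000e-01 -4.770e+01 -1.127e+02] F [ 0.3 -0.5 -0.6] M [-0.191 -0.129 -0.003] w 16.1 tilt [ 0.0043 -0.003  -1.    ]
158 22 [181 190 197 202] 159 21 [179 186 192 198] 160 20 [204 208 213 216] 161 18 [222 225 229 231] 162 13 [218 223 229 231] 163 6 [186 190 210 212] 164 0 [236 233 233 233] 165 0 [249 244 243 242]
```

Call:
{"name": "arm_command", "arguments": {"deltas": [[[0,0,0,2,1.6],[0,0,0,4,1.6],[0,0,0,6,1.6],[0,0,0,8,1.6]]]}}

```text
clock: 16.25
ee_pos: [0.5433, -0.1512, 0.0951]
orientation: [[-0.897, 0.443, -0.005], [0.443, 0.897, -0.002], [0.004, -0.004, -1.0]]
contact_force: [0.5, -0.5, -0.5]
grip_width: 0.181
```

```bash
python3 m.py; python3 -c "
from h import *
S=cam('side'); save(S,'pics/s16.png',(240,80,320,180),6)"
```

```text
Mz [-0.017  0.008  0.013  0.012  0.01  -0.054] -0.005
clk 16.5 p [ 543.2 -151.2   95.2] a 153.85 q [ 4.400e+00  1.840e+01 -2.410e+01  1.000e-01 -4.770e+01 -1.206e+02] F [ 0.1 -0.7  0.3] M [-0.267 -0.076 -0.054] w 16.2 tilt [ 0.0038 -0.0036 -1.    ]
158 22 [182 191 196 200] 159 22 [180 188 192 199] 160 20 [201 204 208 213] 161 18 [223 225 227 229] 162 13 [219 227 229 230] 163 7 [197 204 209 214] 164 0 [237 234 233 233] 165 0 [249 244 242 241]
```

View pics/s16.png

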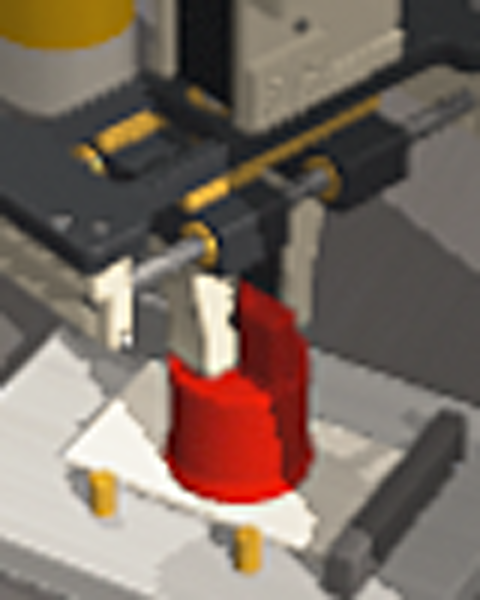

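Call:
{"name": "arm_command", "arguments": {"deltas": [[[0,0,0,2,1.6],[0,0,0,4,1.6],[0,0,0,6,1.6],[0,0,0,6,1.6]]]}}

```text
clock: 16.88
ee_pos: [0.5432, -0.1512, 0.0952]
orientation: [[-0.846, 0.533, -0.005], [0.533, 0.846, -0.001], [0.003, -0.004, -1.0]]
contact_force: [1.3, -0.6, 0.5]
grip_width: 0.182
```

```bash
python3 m.py
```

```text
Mz [-0.038  0.025 -0.009  0.031  0.034  0.034] 0.013
clk 17.13 p [ 543.2 -151.2   95.2] a 147.89 q [ 4.400e+00  1.840e+01 -2.410e+01  1.000e-01 -4.770e+01 -1.265e+02] F [ 0.9 -0.5 -1. ] M [-0.073 -0.094  0.034] w 15.7 tilt [ 0.0034 -0.004  -1.    ]
158 23 [183 190 197 202] 159 21 [178 186 195 200] 160 20 [198 202 208 213] 161 18 [222 223 225 228] 162 13 [219 224 227 231] 163 7 [199 205 207 212] 164 0 [236 234 232 233] 165 0 [249 244 243 241]
```

Call:
{"name": "arm_command", "arguments": {"deltas": [[[0,0,0,2,1.6],[0,0,0,4,1.6],[0,0,0,6,1.6],[0,0,0,6,1.6]]]}}

```text
clock: 17.47
ee_pos: [0.5431, -0.1513, 0.0952]
orientation: [[-0.786, 0.618, -0.005], [0.618, 0.786, -0.002], [0.003, -0.004, -1.0]]
contact_force: [0.4, -0.5, -0.5]
grip_width: 0.181
```

```bash
python3 m.py
```

```text
Mz [0.035 0.082 0.058 0.026 0.114 0.043] 0.059
clk 17.72 p [ 543.1 -151.3   95.2] a 141.94 q [ 4.400e+00  1.840e+01 -2.410e+01  1.000e-01 -4.770e+01 -1.325e+02] F [-0.5 -1.   0.1] M [-0.575 -0.009  0.043] w 15.9 tilt [ 0.0031 -0.0044 -1.    ]
158 23 [182 190 196 202] 159 21 [176 186 194 199] 160 20 [197 202 207 213] 161 18 [220 223 225 228] 162 14 [217 223 228 231] 163 7 [196 203 209 211] 164 0 [236 235 233 232] 165 0 [249 243 243 241]
```

Call:
{"name": "arm_command", "arguments": {"deltas": [[[0,0,0,2,1.6],[0,0,0,4,1.6],[0,0,0,4,1.6]]]}}

```text
clock: 17.97
ee_pos: [0.5431, -0.1512, 0.0951]
orientation: [[-0.742, 0.67, -0.005], [0.67, 0.742, -0.002], [0.003, -0.005, -1.0]]
contact_force: [-0.1, 0.4, 0.9]
grip_width: 0.186
```

```bash
python3 m.py
```

```text
Mz [0.287 0.299 0.258 0.239 0.288 0.262] 0.272
clk 18.22 p [ 543.1 -151.2   95.2] a 138.01 q [ 4.400e+00  1.840e+01 -2.410e+01  1.000e-01 -4.770e+01 -1.364e+02] F [-0.2  1.   0.2] M [-0.074 -0.155  0.262] w 16.0 tilt [ 0.0028 -0.0046 -1.    ]
158 23 [181 190 198 204] 159 21 [179 189 195 201] 160 20 [197 202 207 213] 161 18 [220 223 225 229] 162 13 [219 224 228 231] 163 7 [200 204 208 216] 164 0 [237 234 233 234] 165 0 [249 243 242 241]
```

Torque has risen steeply to about 0.27 Nm. That is snug and under 0.3 Nm, so I'll stop here, ease off within the finger slop, open and lift.

Call:
{"name": "arm_command", "arguments": {"deltas": [[[0,0,0,-2,1.6],[0,0,0,-4,1.8],[0,0,0,-4,2.6],[0,0,0,-4,3.2],[0,0,0,-4,3.6],[0,0,0,-4,3.6]]]}}

```text
clock: 18.72
ee_pos: [0.5431, -0.1512, 0.0952]
orientation: [[-0.788, 0.616, -0.005], [0.616, 0.788, -0.002], [0.003, -0.004, -1.0]]
contact_force: [-0.5, -0.5, 0.2]
grip_width: 0.4
```

```bash
python3 m.py
```

```text
Mz [ 0.064 -0.081  0.042 -0.003  0.013  0.01 ] 0.008
clk 18.97 p [ 543.1 -151.2   95.2] a 142.0 q [ 4.400e+00  1.840e+01 -2.410e+01  1.000e-01 -4.770e+01 -1.324e+02] F [-0.3 -0.1  1.2] M [-0.132 -0.009  0.01 ] w 36.0 tilt [ 0.0031 -0.0044 -1.    ]
158 23 [182 191 198 204] 159 21 [178 189 195 202] 160 20 [196 203 207 214] 161 18 [220 222 226 229] 162 13 [220 225 229 231] 163 7 [201 205 208 217] 164 0 [237 235 233 234] 165 0 [249 244 243 241]
```

Call:
{"name": "arm_command", "arguments": {"deltas": [[[0,0,-0.5,0,3.6],[0,0,-1.5,0,3.6],[0,0,-3,0,3.6],[0,0,-6,0,3.6],[0,0,-9,0,3.6],[0,0,-12,0,3.6],[0,0,-14,0,3.6],[0,0,-14,0,3.6]]]}}

```text
clock: 19.63
ee_pos: [0.5462, -0.1514, 0.2415]
orientation: [[-0.788, 0.615, 0.004], [0.615, 0.788, -0.003], [-0.005, 0.0, -1.0]]
contact_force: [0.8, -0.5, 0.2]
grip_width: 0.409
```

```bash
python3 -c "
from h import *
to(None)
S=cam('side'); T=cam('top')
save(S,'pics/s20.png',(190,60,350,210),5);save(T,'pics/t20.png')"; python3 m.py
```

```text
clk 19.63 p [ 546.2 -151.4  241.5] a 142.03 q [   4.4   10.3  -13.7    0.2  -65.8 -132.4] F [ 0.8 -0.5  0.2] M [-0.095 -0.165 -0.031] w 35.9 tilt [-4.5e-03  3.0e-04 -1.0e+00]
Mz [-0.033 -0.03   0.019 -0.06  -0.021 -0.019] -0.024
clk 19.98 p [ 543.3 -151.   234.2] a 141.99 q [ 4.400e+00  1.070e+01 -1.410e+01  1.000e-01 -6.560e+01 -1.324e+02] F [-0.2  1.3  1.1] M [-0.065 -0.089 -0.019] w 35.9 tilt [ 0.0045 -0.0055 -1.    ]
158 23 [179 187 195 202] 159 21 [175 185 192 198] 160 19 [194 199 204 211] 161 18 [218 221 223 226] 162 13 [217 223 226 229] 163 7 [197 201 206 215] 164 0 [235 233 231 232] 165 0 [248 242 241 240]
```

View pics/s20.png

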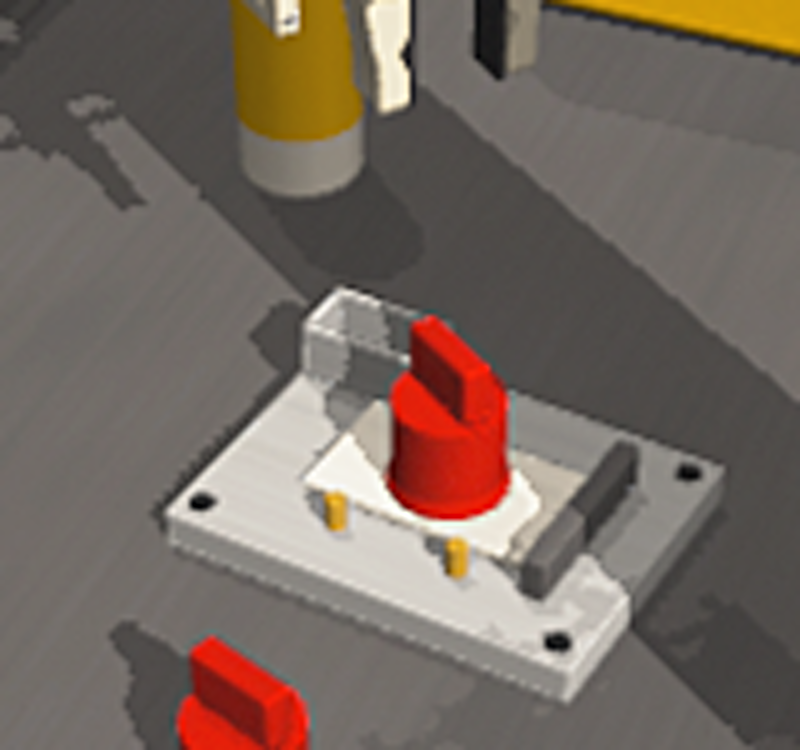

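View pics/t20.png

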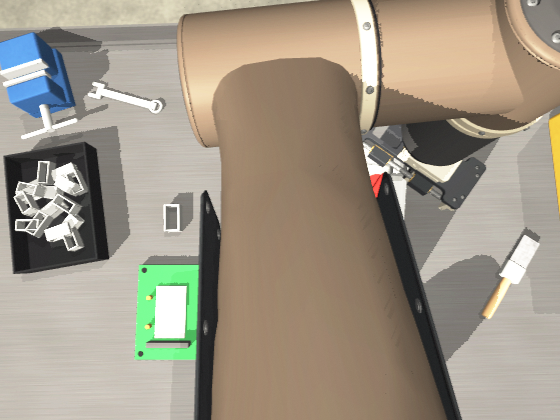

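```bash
python3 -c "
from h import *
S=cam('side')
o=(190,60)
P=[onz(S,o[0]+x/5-.5,o[1]+y/5-.5,.101) for x,y in((432,318),(490,372),(411,327),(468,385))]
for p in P: print((p*1e3).round(1))
d=P[1]-P[0];print('wing',np.degrees(np.arctan2(d[1],d[0])),np.mean(P,0))
job.sign_off()"
```

```text
[ 556.9 -164.7  101. ]
[ 521.  -140.3  101. ]
[ 562.7 -155.6  101. ]
[ 526.2 -128.9  101. ]
wing 145.78604128423294 [ 0.54168469 -0.14737242  0.101     ]
the job is handed in; nothing more can be done
```

The red wing knob is screwed onto the jig's post, flat on the work piece and snug. I handed the job in with the gripper well clear, at about 20 s of the allowed 72 s.

- **Choice:** I took the knob farther from the base (0.63 m against 0.55 m) and left the green jig alone.
- **Placing:** I gripped it by the wing, set it over the post, and loosened the fingers so it rested on the thread.
- **Backing:** About 32° anticlockwise brought the lugs to the gap, and the knob dropped about 8 mm, seen as 3 px in the side picture.
- **Tightening:** I turned it clockwise about 100° with loose fingers until it stopped sinking and the torque rose steeply.

**Last checks**
- **Torque:** The steady mean at the end was 0.27 Nm, with a highest single reading of 0.30 Nm. That is above the ideal 0.2 Nm and right at the 0.3 Nm limit, because the last 4° step raised it faster than I expected.
- **Seating:** The knob stands upright on the work piece, and its lower edge did not move over the last turning steps or when I let go.
- **Wing angle:** It measures 146° in the last picture, which fits about 100° of forward turning.
- **Disagreement:** The last picture put the wing centre about 4 mm off the post axis. I put this down to hand-picked pixels in one view, because the skirt lined up with the post in the side pictures.
- **Bystanders:** The last views show the tube on the bench, the tube on the jig and the other knob apparently unmoved. The arm hid the jar in the final top view, but nothing passed near it.

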